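# Press a lock cylinder home with the bench locking pliers and release them

## Task

Push the carriage with the blue lock case fully home under the jaw of the bench-mounted locking pliers. Then press the red handle down until the pliers snap over centre and stay locked on the brass cylinder when you let go of the handle (never bear on the handle or the yellow lever with more than about 25 N), so that the cylinder is pressed home by the pliers and not by the robot. Then, leaving the handle alone, flick the yellow release lever down so that the pliers spring open, let the lever come back up, and leave the other things on the bench where they are.

Things in the scene. Friction and masses are not known exactly. Their poses are not given: they have to be found in the camera images.
- pliers: Fixed body of the bench locking pliers: dark steel base plate 90 x 335 x 12 mm, grey rail, steel cheeks, fixed lower handle. Origin on the bench top. Its +y axis points to the jaw end, -y to the handle end, z up; its -x side (yellow lever) is turned roughly to the robot. Plate from y = -130 to +205 mm. Highest fixed part: the cheeks round the handle pin, up to z = 156 mm.
- handle_pin (a point): Centre of the handle's pin (along the pliers' x axis, at x = 0, y = 30, z = 144 mm of the pliers). The handle is pressed down in an arc about it. Where it locks depends on a hidden adjusting screw: the handle's firm stop lies anywhere from 0.09 rad above to 0.29 rad below level (about 53 mm of range at handle_grip), and can only be felt.
- push_plate (a point): Centre of the outer (+y) face of the upright aluminium push plate at the outer end of the carriage; the plate is 44 mm wide (x), 10 mm thick (y), its top 20 mm above this point (95 mm over the bench). Push it along the pliers' -y to move the carriage in.
- carriage (a joint): How far the carriage has been pushed in, m; starts at 0 to 0.02, fully home at its stop at 0.060. It slides with about 3 N of friction and stays where it is left.
- plug (a joint): How far the brass lock cylinder (35 mm wide, 30 mm tall) has been pressed down into the blue case, m; starts at 0, where it stands 5 mm proud; 0.005 is home (flush). It takes about 22 N to press and stays where it is.
- handle_grip (a point): Point on top of the red handle sleeve (24 mm wide, 16 thick, 68 to 166 mm from the pin), mid-width, 140 mm out from the pin, 8 mm off the centre line. Open, the handle slopes about 0.85 rad up to its free end. Pressed here, the load is 2 to 7 N, fades to nothing as the toggle passes centre; some 6 mm on the handle meets a firm stop (about 3 N per mm) and stays locked. Over 25 N bends it.
- jaw (a joint): Angle of the upper jaw, rad, growing as it shuts: between -0.08 and 0.07 when open (depending on the screw), about 0.15 when shut on the part, just before and just after centre alike. It follows the handle and is driven open by a spring.
- lever_pad (a point): Centre of the top of the yellow release pad (28 x 24 mm). It swings down about a pin 40 mm from it towards the pliers' +x, along the pliers' y, 9 mm lower. Pressing it down (about 2 to 8 N, 6 to 28 mm) lifts a nose under the locked handle and pushes it back over centre; the handle then springs up to its open stop. Where that happens depends on the hidden screw. Over 25 N bends it.
- lever (a joint): Angle of the release lever, rad: 0 at rest, growing as the pad is pressed, hard end at 0.85; a light spring brings it back.
- tape_measure: Bystander: yellow and black tape measure, 34 x 72 x 58 mm, on the bench; origin at its underside.
- dial_caliper: Bystander: dial caliper 61 x 200 x 14 mm lying on the bench; origin at its underside.
- padlock_2: Bystander: brass padlock 68 x 42 x 17 mm lying on the bench; origin at its underside.
- lock_cylinder_4: Bystander: loose brass lock cylinder, 35 mm wide, 30 mm tall, standing on the bench; origin at its underside.

How it is judged:
By the outcome, as a careful person would: the job done as asked, in the order asked, and still so for the second after the job is handed in, with the robot touching nothing.
It also fails if it takes over 61 s, if anything falls off the work surface, if the arm or the gripper's body presses on something with over 40 N, if the wrist force passes 120 N, or if a joint passes its speed limit or range.

## Robot

A 7-joint arm with a two-finger parallel gripper is mounted at the origin on a cart in front of the work surface, level with it; the furniture and walls round the work are solid. World frame = base frame: x ahead of the robot, y to its left, z up, the work surface at z = 0. Lengths are in m, angles in rad, forces in N, time in s.
With the tool pointing down it reaches from about 0.4 to 0.85 m from the base axis. Payload 10.4 kg.
Tool frame: the origin (TCP) lies at the very end of the fingers, on their centre line; the grasp point (between the pads) lies 19 mm behind it (manip.grip_point_offset is the distance from the TCP to the grasp point, in m); z points along the fingers, y is the line along which they close (so a half turn about z gives the same grasp; the last joint's range is limited). The gripper opens to 85 mm and grips with 20 to 120 N. Pads are 22 mm wide; open, the fingers measure 114 mm over their backs; the gripper's body (76 mm by 85 mm) begins 54 mm behind the grasp point. The pads swing forward as they close: fully open they stand 13 mm farther back than shut.
Start: joints at [-1.169, 0.332, -0.065, 1.46, 0.022, 1.35, -0.088], TCP at [0.258, 0.569, 0.231] pointing down, gripper open.
Joint ranges: [-2.6, 2.6], [-0.5, 2.12], [-1.47, 1.34], [0.16, 2.42], [-1.27, 4.41], [0.06, 2.06], [-2.6, 2.6]. Speed limits (rad/s): [2.22, 2.22, 2.79, 2.79, 3.14, 3.14, 3.14].

## Interface

Orientations are given as a unit quaternion [x, y, z, w].
In Python, from workcell import manip gives the robot as it stands. The module is installed in compiled form; this text tells all that it offers.
- The arm moves only by the shell command python3 -m inch 'ROWS' [OPENING] [FORCE]. ROWS is JSON, a list of rows, each a list of 2 entries, a list of its own where there are three numbers: the shift along the tool's x, y, z each as a share of 0.08 m, from -1 to 1, then the turn, a rotation vector about the tool's x, y, z each as a share of 45 degrees, from -1 to 1. A call has exactly 10 rows; each row is the pose to reach, as a shift and turn from the pose commanded when the call began, along the tool's axes at that moment; what a row does not reach only later rows make up. A row lasts 1/10 s, in which the tool goes at most 50 mm and 8.59 degrees, less where a joint would pass 70% of its speed; a pose out of reach is approached as far as the arm can. A call with a number of a shift or a turn outside -1 to 1 is refused whole. A call with a gripper value outside its range is refused whole. OPENING is the opening, from 0 (shut) to 1 (fully open), set as the call begins (- or left out, the last holds). The fingers move at their own pace and stop on an object; FORCE is the grip in N (left out, the last holds). Time passes only in rows, so rows that repeat a pose let the fingers close, or fill a call up. It gives the time, the measured TCP pose, the force, the opening and the grip force at its end, in the units of the state.
- manip.get_obs(): the state, without advancing time (a new reading comes with each control period).
- manip.camera(name): name is "scene" or "top" or "wrist"; returns the picture (420x560x3 uint8, red, green, blue); there is no depth.
- manip.camera_params(name): a dict with "fov_y" (degrees; the focal length in pixels is half the picture's height over the tangent of half this angle, whatever the lens; pixels are square), "cx", "cy" (the principal point, pixels), "k1" (the pictures are not rectified: a ray, as slopes to the right and down, at radius r is drawn at 1 + k1 r^2 times it, then the intrinsics apply), "camera_from_world" (4x4, takes a point from world to camera coordinates); the wrist camera has in their place "T_tool_cam" (4x4, takes a point from camera to tool coordinates, whose origin is the TCP and whose axes are the flange's). Camera axes: x right, y up, looking along -z (the intrinsics and any distortion apply to the point x, -y, -z); pixel columns grow to the right and rows downward; lengths in m; the calibration is good to about 2 mm. A picture is of the moment at which its call begins: read the wrist's pose just before it. camera_params takes no time and is no camera call.
- manip.hand_in(): hands the job in; it is judged then, once.
The state is a dict: "clock": time; "joint_pos": joint angles; "joint_velocities": joint speeds; "tau": joint torques, N m; "position": TCP position; "ee_rot": TCP orientation; "ft_force": force on the tool from outside, world axes, zero at the start; "torque": the same for the moment, N m; "grip_width": opening from 0.0 (shut) to 1.0 (fully open); "grasp_force": force on a finger pad.
Only numpy, scipy, OpenCV 4.12 (cv2) and the standard library are available. Lean on these libraries where they do the work, as an engineer would, in place of code of your own. Each camera call takes 0.05 s, during which the arm holds its last target. There are 200 camera calls.

## Working session

There is one attempt and no reset: what is moved stays moved. The work goes in short steps, Python scripts to look and compute and a shell command to move; the robot and the scene stay as the last step left them, time stands still between calls to the robot, and variables do not carry over. Pictures are saved under pics/ and viewed, at most 10 in all, crops included, and the job is handed in when it is done.

```bash
mkdir -p pics; python3 - <<'E'
from workcell import manip
import cv2
o=manip.get_obs();print({k:o[k] for k in('clock','position','ee_rot','ft_force','grip_width')})
for n in("scene","top"):
    im=manip.camera(n);cv2.imwrite(f"pics/{n}0.png",im[:,:,::-1]);print(n,manip.camera_params(n))
print(manip.camera_params("wrist"))
E
```

```text
{'clock': 0.0, 'position': array([0.25746158, 0.56908242, 0.23050979]), 'ee_rot': array([ 2.10827006e-01,  9.77523118e-01, -7.18654618e-04, -1.08903427e-04]), 'ft_force': array([-0.58344646,  0.8710927 ,  1.0457184 ]), 'grip_width': 0.9997347668877196}
scene {'fov_y': 42.91623198034715, 'cx': 284.82120370623335, 'cy': 206.91804374379691, 'k1': -0.07840559759468581, 'camera_from_world': array([[-0.76410167, -0.64496536,  0.01297395,  0.40826477],
       [ 0.2848533 , -0.31928939,  0.90383233, -0.25921062],
       [-0.5787981 ,  0.69431546,  0.42769007, -1.34013153],
       [ 0.        ,  0.        ,  0.        ,  1.        ]])}
top {'fov_y': 47.965345900560294, 'cx': 279.5897165948821, 'cy': 207.76701707254458, 'k1': 0.055948884264535176, 'camera_from_world': array([[ 3.97260171e-02, -9.99209931e-01,  1.16514675e-03,
         3.80062510e-02],
       [ 9.65187857e-01,  3.86750284e-02,  2.58682514e-01,
        -4.90068146e-01],
       [-2.58523199e-01, -9.15184048e-03,  9.65961697e-01,
        -1.53596837e+00],
       [ 0.00000000e+00,  0.00000000e+00,  0.00000000e+00,
         1.00000000e+00]])}
{'fov_y': 67.80707606176063, 'cx': 282.39389527359873, 'cy': 212.60735932539507, 'k1': 0.009279635625530662, 'T_tool_cam': array([[-3.35964815e-04,  9.54691791e-01,  2.97596153e-01,
         7.69230786e-02],
       [ 9.99998195e-01, -2.35797119e-04,  1.88536638e-03,
        -2.08659593e-04],
       [ 1.87011612e-03,  2.97596249e-01, -9.54689989e-01,
        -1.42034244e-01],
       [ 0.00000000e+00,  0.00000000e+00,  0.00000000e+00,
         1.00000000e+00]])}
```

View pics/scene0.png

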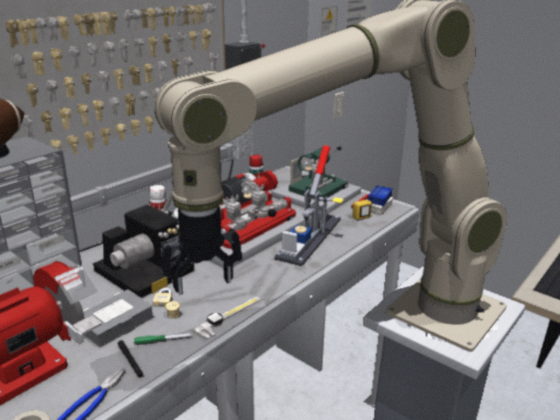

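View pics/top0.png

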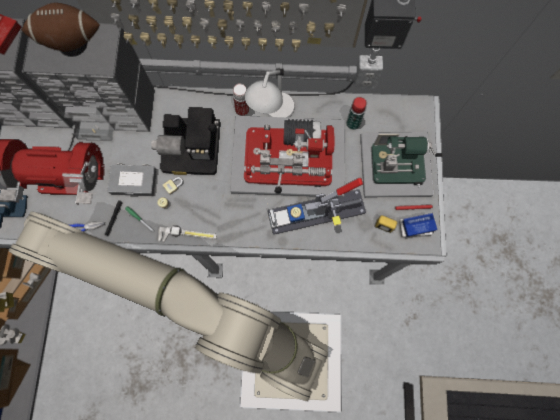

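The scene view shows the pliers with the push plate near (289,243), the red handle near (322,160) and the yellow lever near (338,200). In the top view the plate runs from (268,220) to (365,205), the handle is near (350,186) and the lever near (337,222). I'll zoom in next.

```bash
python3 - <<'E'
import cv2,numpy as np
a=cv2.imread('pics/scene0.png')[140:270,265:365];b=cv2.imread('pics/top0.png')[170:240,260:375]
a=cv2.resize(a,None,fx=4,fy=4,interpolation=2);b=cv2.resize(b,None,fx=3.4,fy=3.4,interpolation=2)
c=np.zeros((520,800,3),np.uint8);c[:,:400]=a;c[:b.shape[0],405:405+b.shape[1]]=b[:,:395]
cv2.imwrite('pics/crop0.png',c)
E
```

```text
(no output)
```

View pics/crop0.png

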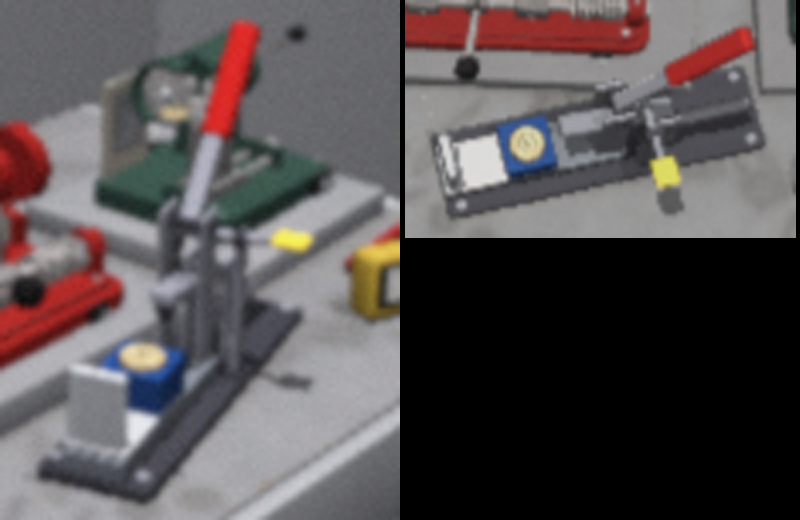

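The crop shows the plate corners, push plate top edge, plug, pad and sleeve ends clearly. I'll convert these to world points.

```bash
cat > h.py <<'E'
import numpy as np,cv2
from scipy.spatial.transform import Rotation as R
from workcell import manip
def ray(n,uv,obs=None):
    p=manip.camera_params(n);f=210/np.tan(np.radians(p['fov_y']/2))
    K=np.array([[f,0,p['cx']],[0,f,p['cy']],[0,0,1]])
    s=cv2.undistortPoints(np.array([[uv]],float),K,np.array([p['k1'],0,0,0.]))[0,0]
    if n=='wrist':
        T=np.eye(4);T[:3,:3]=R.from_quat(obs['ee_rot']).as_matrix();T[:3,3]=obs['position'];T=T@p['T_tool_cam']
    else: T=np.linalg.inv(p['camera_from_world'])
    d=T[:3,:3]@[s[0],-s[1],-1];return T[:3,3],d/np.linalg.norm(d)
def plane(r,z): return r[0]+r[1]*(z-r[0][2])/r[1][2]
def tri(*rs):
    A=sum(np.eye(3)-np.outer(d,d) for c,d in rs);b=sum((np.eye(3)-np.outer(d,d))@c for c,d in rs)
    x=np.linalg.solve(A,b);return x,max(np.linalg.norm(np.cross(x-c,d)) for c,d in rs)
E
python3 - <<'E'
from h import *
np.set_printoptions(precision=4,suppress=True)
t=lambda a,b:tri(ray('scene',a),ray('top',b))
print('pad',t((338,200),(336.8,220.6)))
print('hend',t((326,146.8),(360,181.8)));print('hlow',t((319,173.8),(338.5,192)))
print('pp far',t((282,231.3),(270.3,211.2)),'near',t((297,233),(274.7,224.4)))
print('plug',t((300.7,229),(295.6,211.8)))
C=[plane(ray('top',u),.012) for u in((268.2,209.1),(274.7,233.2),(359.1,190),(365.9,212.6))]
print(np.array(C))
y=(C[0]+C[1]-C[2]-C[3])/2;print('len',np.linalg.norm(y));y/=np.linalg.norm(y);print('yaxis',y,'origin',(sum(C)/4-.0375*y))
E
```

```text
pad (array([ 0.435 , -0.1297,  0.1275]), np.float64(0.0009667658641293714))
hend (array([ 0.5248, -0.1816,  0.2639]), np.float64(5.1810491172483444e-05))
hlow (array([ 0.51  , -0.127 ,  0.1943]), np.float64(0.0020676947197093482))
pp far (array([0.4691, 0.0886, 0.0934]), np.float64(0.0019341939050921712)) near (array([0.4254, 0.0729, 0.0967]), np.float64(0.003520054674351691))
plug (array([0.4743, 0.002 , 0.066 ]), np.float64(0.0017381592079815844))
[[ 0.4958  0.0977  0.012 ]
 [ 0.4106  0.0713  0.012 ]
 [ 0.5784 -0.2203  0.012 ]
 [ 0.4968 -0.2437  0.012 ]]
len 0.3275427923219636
yaxis [-0.2578  0.9662  0.    ] origin [ 0.5051 -0.11    0.012 ]
```

Heights check out: plate top about 95 mm, pad about 127 mm, and the sleeve is where the pin and slope put it. The pliers' origin is about (0.505,-0.110) and their y axis about (-0.258,0.966). I'll shut the gripper and move out in front of the push plate.

```bash
A='[[[-0.1,-0.1,0],[0,0,0]],[[-0.2,-0.2,0],[0,0,0]],[[-0.3,-0.3,0],[0,0,0]],[[-0.4,-0.4,0],[0,0,0]],[[-0.5,-0.5,0],[0,0,0]],[[-0.6,-0.6,0],[0,0,0]],[[-0.7,-0.7,0],[0,0,0]],[[-0.8,-0.8,0],[0,0,0]],[[-0.9,-0.9,0],[0,0,0]],[[-1,-1,0],[0,0,0]]]'; true
python3 -m inch '[[[-0.1,-0.1,0],[0,0,0]],[[-0.2,-0.2,0],[0,0,0]],[[-0.3,-0.3,0],[0,0,0]],[[-0.4,-0.4,0],[0,0,0]],[[-0.5,-0.5,0],[0,0,0]],[[-0.6,-0.6,0],[0,0,0]],[[-0.7,-0.7,0],[0,0,0]],[[-0.8,-0.8,0],[0,0,0]],[[-0.9,-0.9,0],[0,0,0]],[[-1,-1,0],[0,0,0]]]' 0 30
python3 -m inch '[[[-0.1,-0.1,0],[0,0,0]],[[-0.2,-0.2,0],[0,0,0]],[[-0.3,-0.3,0],[0,0,0]],[[-0.4,-0.4,0],[0,0,0]],[[-0.5,-0.5,0],[0,0,0]],[[-0.6,-0.6,0],[0,0,0]],[[-0.7,-0.7,0],[0,0,0]],[[-0.8,-0.8,0],[0,0,0]],[[-0.9,-0.9,0],[0,0,0]],[[-1,-1,0],[0,0,0]]]'
```

```text
clock: 1.1
position: [0.2978, 0.4627, 0.2313]
ee_rot: [0.211, 0.978, 0.0, 0.0]
ft_force: [-0.3, -0.2, 0.1]
grip_width: 0.002
grasp_force: 0.0
clock: 2.1
position: [0.3377, 0.3569, 0.2313]
ee_rot: [0.211, 0.978, 0.0, 0.0]
ft_force: [-0.2, -1.3, 0.5]
grip_width: -0.0
grasp_force: 0.0
```

```bash
python3 -m inch '[[[-0.1,-0.1,0],[0,0,0]],[[-0.2,-0.2,0],[0,0,0]],[[-0.3,-0.3,0],[0,0,0]],[[-0.4,-0.4,0],[0,0,0]],[[-0.5,-0.5,0],[0,0,0]],[[-0.6,-0.6,0],[0,0,0]],[[-0.7,-0.7,0],[0,0,0]],[[-0.8,-0.8,0],[0,0,0]],[[-0.9,-0.9,0],[0,0,0]],[[-1,-1,0],[0,0,0]]]'
python3 -m inch '[[[-0.1,-0.1,0],[0,0,-0.09]],[[-0.2,-0.2,0],[0,0,-0.18]],[[-0.3,-0.3,0],[0,0,-0.27]],[[-0.4,-0.4,0],[0,0,-0.36]],[[-0.5,-0.5,0],[0,0,-0.45]],[[-0.6,-0.6,0],[0,0,-0.54]],[[-0.7,-0.7,0],[0,0,-0.63]],[[-0.8,-0.8,0],[0,0,-0.72]],[[-0.9,-0.85,0],[0,0,-0.8]],[[-1,-0.9,0],[0,0,-0.87]]]'
python3 - <<'E'
from h import *
o=manip.get_obs();print(o['position'],o['ee_rot']);M=R.from_quat(o['ee_rot']).as_matrix();print(M.T@(np.array([.439,.136,.065])-o['position'])/.08, M[:,1])
im=manip.camera('wrist');cv2.imwrite('pics/w1.png',im[:,:,::-1])
E
```

```text
clock: 3.1
position: [0.3776, 0.251, 0.2313]
ee_rot: [0.211, 0.978, 0.0, -0.0]
ft_force: [-0.7, 0.3, -0.0]
grip_width: -0.005
grasp_force: 0.0
clock: 4.1
position: [0.4208, 0.1525, 0.2314]
ee_rot: [-0.13, 0.992, 0.0, 0.0]
ft_force: [0.3, -0.0, 0.5]
grip_width: 0.003
grasp_force: 0.0
[0.42084307 0.15246426 0.23136099] [-1.30062683e-01  9.91505763e-01  1.24820198e-04  6.74022206e-05]
[-0.1658576  -0.25785562  2.07948076] [-2.57915816e-01  9.66167366e-01  2.29986864e-04]
```

View pics/w1.png

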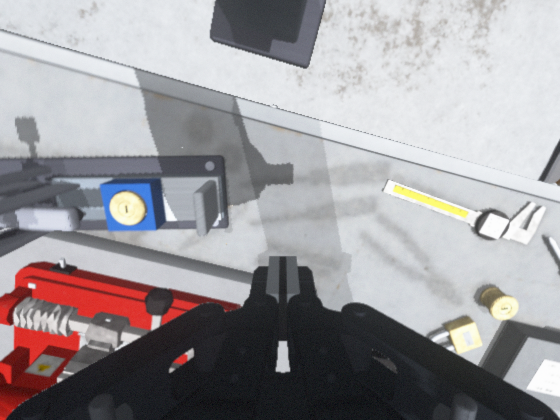

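The wrist view shows the pliers plate end at column ~227 (rows 155-228), the push plate at (205,205) and the brass plug at (128,208). The dial caliper, padlock and loose cylinder are well off to the right.

```bash
python3 - <<'E'
from h import *
np.set_printoptions(precision=4,suppress=True)
o=manip.get_obs()
for n,uv,z in(('c1',(226,155),.012),('c2',(228,229),.012),('ppA',(216,179),.095),('ppB',(214,233),.095),('plug',(128,208),.066)):
    p=plane(ray('wrist',uv,o),z);d=p-[.505,-.11,0];print(n,p,'pliers x,y',d@[.966,.258,0],d@[-.258,.966,0])
E
```

```text
c1 [0.4059 0.0801 0.012 ] pliers x,y -0.04666365223414282 0.20923157119215277
c2 [0.4937 0.1012 0.012 ] pliers x,y 0.04354180852119917 0.20694875832367
ppA [0.4158 0.0877 0.095 ] pliers x,y -0.03518068136507889 0.21397147228854016
ppB [0.4675 0.0962 0.095 ] pliers x,y 0.016918258878190262 0.20884127681085973
plug [0.4759 0.0022 0.066 ] pliers x,y 0.0008105397424740604 0.11587349442302758
```

```bash
python3 -m inch '[[[-0.03,-0.05,0.1],[0,0,0]],[[-0.06,-0.1,0.2],[0,0,0]],[[-0.1,-0.15,0.3],[0,0,0]],[[-0.13,-0.2,0.4],[0,0,0]],[[-0.17,-0.25,0.5],[0,0,0]],[[-0.17,-0.26,0.6],[0,0,0]],[[-0.17,-0.26,0.7],[0,0,0]],[[-0.17,-0.26,0.8],[0,0,0]],[[-0.17,-0.26,0.9],[0,0,0]],[[-0.17,-0.26,1],[0,0,0]]]'
python3 -m inch '[[[0,0,0.2],[0,0,0]],[[0,0,0.4],[0,0,0]],[[0,0,0.6],[0,0,0]],[[0,0,0.8],[0,0,0]],[[0,0,1],[0,0,0]],[[0,-0.06,1.0],[0,0,0]],[[0,-0.12,1],[0,0,0]],[[0,-0.18,1],[0,0,0]],[[0,-0.24,1],[0,0,0]],[[0,-0.3,1],[0,0,0]]]'
python3 -m inch '[[[0,-0.05,0],[0,0,0]],[[0,-0.1,0],[0,0,0]],[[0,-0.15,0],[0,0,0]],[[0,-0.2,0],[0,0,0]],[[0,-0.25,0],[0,0,0]],[[0,-0.3,0],[0,0,0]],[[0,-0.35,0],[0,0,0]],[[0,-0.4,0],[0,0,0]],[[0,-0.45,0],[0,0,0]],[[0,-0.5,0],[0,0,0]]]'
```

```text
clock: 5.15
position: [0.4389, 0.1368, 0.1507]
ee_rot: [-0.129, 0.992, 0.0, 0.0]
ft_force: [0.9, -0.4, 0.2]
grip_width: -0.003
grasp_force: 0.0
clock: 6.15
position: [0.4456, 0.1131, 0.0719]
ee_rot: [-0.129, 0.992, 0.0, 0.001]
ft_force: [0.8, -0.3, 0.4]
grip_width: 0.004
grasp_force: 0.0
clock: 7.15
position: [0.4557, 0.0746, 0.0714]
ee_rot: [-0.129, 0.992, 0.0, 0.0]
ft_force: [0.7, 3.7, -1.3]
grip_width: 0.001
grasp_force: 1.6
```

```bash
python3 -m inch '[[[0,-0.04,0],[0,0,0]],[[0,-0.08,0],[0,0,0]],[[0,-0.12,0],[0,0,0]],[[0,-0.16,0],[0,0,0]],[[0,-0.2,0],[0,0,0]],[[0,-0.24,0],[0,0,0]],[[0,-0.28,0],[0,0,0]],[[0,-0.32,0],[0,0,0]],[[0,-0.36,0],[0,0,0]],[[0,-0.4,0],[0,0,0]]]'
```

```text
clock: 8.15
position: [0.4603, 0.0564, 0.0715]
ee_rot: [-0.134, 0.991, 0.007, -0.002]
ft_force: [-22.7, 62.8, 13.6]
grip_width: -0.003
grasp_force: 33.7
```

The force jumped to about 67 N, so the carriage is hard against its stop. I'll back off, rise and check the plug position.

```bash
python3 -m inch '[[[0,0.15,0],[0,0,0]],[[0,0.3,0],[0,0,0]],[[0,0.4,0],[0,0,0]],[[0,0.45,0],[0,0,0]],[[0,0.5,-0.1],[0,0,0]],[[0,0.5,-0.3],[0,0,0]],[[0,0.5,-0.5],[0,0,0]],[[0,0.5,-0.7],[0,0,0]],[[0,0.5,-0.9],[0,0,0]],[[0,0.5,-1],[0,0,0]]]'
python3 -m inch '[[[0,0,-0.1],[0,0,0]],[[0,0,-0.2],[0,0,0]],[[0,0,-0.3],[0,0,0]],[[0,0,-0.4],[0,0,0]],[[0,0,-0.5],[0,0,0]],[[0,0,-0.6],[0,0,0]],[[0,0,-0.7],[0,0,0]],[[0,0,-0.8],[0,0,0]],[[0,0,-0.9],[0,0,0]],[[0,0,-1],[0,0,0]]]'
python3 - <<'E'
from h import *
o=manip.get_obs();print(o['position'],o['ft_force'])
a=manip.camera('wrist')[:,:,::-1];cv2.imwrite('pics/w2.png',a)
b=manip.camera('scene')[140:270,265:365,::-1];b=cv2.resize(b,None,fx=3,fy=3,interpolation=2)
c=np.zeros((420,800,3),np.uint8);c[:,:500]=a[:,:500];c[:390,500:]=b;cv2.imwrite('pics/c2.png',c)
E
```

```text
clock: 9.15
position: [0.4541, 0.0821, 0.153]
ee_rot: [-0.128, 0.992, 0.0, 0.001]
ft_force: [-0.6, 0.4, -0.1]
grip_width: 0.0
grasp_force: 0.0
clock: 10.15
position: [0.4533, 0.0826, 0.232]
ee_rot: [-0.129, 0.992, 0.0, 0.0]
ft_force: [-0.9, 1.0, 0.3]
grip_width: -0.002
grasp_force: 0.0
[0.45333782 0.08256088 0.2319676 ] [-0.91111951  0.98455808  0.25422399]
```

View pics/c2.png

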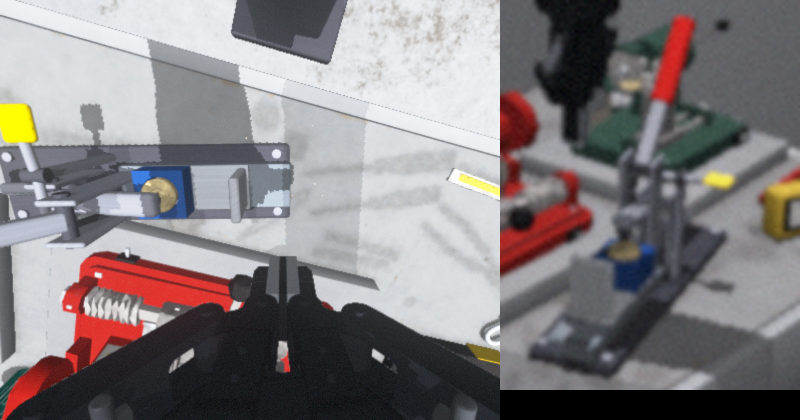

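The plug at (158,196) is now under the jaw foot, and the push plate is at column ~243, well inboard of the plate end at 289. I'll measure the travel, the yellow pad (18,123) and the handle approach.

```bash
python3 - <<'E'
from h import *
np.set_printoptions(precision=4,suppress=True)
o=manip.get_obs()
for n,uv,z in(('c1',(289,144),.012),('c2',(290,217),.012),('ppA',(245,169),.095),('ppB',(245,222),.095),('plug',(159,195),.066),('pad',(18,123),.1275)):
    p=plane(ray('wrist',uv,o),z);d=p-[.505,-.11,0];print(n,p,'pliers x,y',d@[.966,.258,0],d@[-.258,.966,0])
print(tri(ray('wrist',(18,123),o),ray('top',(336.8,220.6)),ray('scene',(338,200))))
M=R.from_quat(o['ee_rot']).as_matrix()
for s in(0,.056,.115):
  pass
t=np.array([.505,-.11,0])+ -.056*np.array([-.258,.966,0])+[0,0,.275];print('above grip',t,M.T@(t-o['position'])/.08)
E
```

```text
c1 [0.4079 0.0783 0.012 ] pliers x,y -0.04524001253793878 0.20699367593159682
c2 [0.4918 0.1023 0.012 ] pliers x,y 0.042063885489454875 0.20852410808729369
ppA [0.4326 0.0424 0.095 ] pliers x,y -0.030601959591472626 0.16592437196951054
ppB [0.4817 0.0535 0.095 ] pliers x,y 0.019690184996243358 0.16398244319649158
plug [ 0.4863 -0.0382  0.066 ] pliers x,y 0.0004923820978066096 0.0741784478980545
pad [ 0.4363 -0.1283  0.1275] pliers x,y -0.07106883874069442 5.102836876314659e-05
(array([ 0.4356, -0.1296,  0.1269]), np.float64(0.0015551696264559734))
above grip [ 0.5194 -0.1641  0.275 ] [-0.0048 -3.1921 -0.5327]
```

The carriage has moved in about 43 mm and the pad is confirmed at z 0.127. Next I'll move across to a point above the handle grip.

```bash
python3 -m inch '[[[0,-0.05,-0.15],[0,0,0]],[[0,-0.1,-0.3],[0,0,0]],[[0,-0.2,-0.45],[0,0,0]],[[0,-0.3,-0.6],[0,0,0]],[[0,-0.45,-0.75],[0,0,0]],[[0,-0.6,-0.85],[0,0,0]],[[0,-0.7,-0.85],[0,0,0]],[[0,-0.8,-0.85],[0,0,0]],[[0,-0.9,-0.85],[0,0,0]],[[0,-1,-0.85],[0,0,0]]]'
python3 -m inch '[[[0,-0.1,0],[0,0,0]],[[0,-0.2,0],[0,0,0]],[[0,-0.3,0],[0,0,0]],[[0,-0.4,0],[0,0,0]],[[0,-0.5,0],[0,0,0]],[[0,-0.6,0],[0,0,0]],[[0,-0.7,0],[0,0,0]],[[0,-0.8,0],[0,0,0]],[[0,-0.9,0],[0,0,0]],[[0,-1,0],[0,0,0]]]'
python3 -m inch '[[[0,-0.15,0],[0,0,0]],[[0,-0.3,0],[0,0,0]],[[0,-0.45,0],[0,0,0]],[[0,-0.6,0],[0,0,0]],[[0,-0.75,0],[0,0,0]],[[0,-0.85,0],[0,0,0]],[[0,-0.95,0],[0,0,0]],[[0,-1,0],[0,0,0]],[[0,-1,0.15],[0,0,0]],[[0,-1,0.3],[0,0,0]]]'
python3 - <<'E'
from h import *
o=manip.get_obs();d=o['position']-[.5027,-.1079,0];print('x,y,z',d@[.966,.258,0],d@[-.258,.966,0],d[2],o['ft_force'])
E
```

```text
clock: 11.25
position: [0.4737, 0.0046, 0.2988]
ee_rot: [-0.129, 0.992, -0.0, -0.0]
ft_force: [0.4, 0.4, -0.6]
grip_width: -0.003
grasp_force: 0.0
clock: 12.25
position: [0.4944, -0.0728, 0.2993]
ee_rot: [-0.129, 0.992, 0.0, 0.0]
ft_force: [-0.4, -0.7, 0.8]
grip_width: -0.0
grasp_force: 0.0
clock: 13.25
position: [0.5147, -0.1491, 0.2742]
ee_rot: [-0.129, 0.992, 0.0, 0.0]
ft_force: [-0.4, -0.3, -0.9]
grip_width: -0.008
grasp_force: 0.0
x,y,z 0.0009659936326099766 -0.04291835511183839 0.27422136561809246 [-0.44293017 -0.25523222 -0.88873762]
```

```bash
python3 -m inch '[[[0,-0.03,0.1],[0,0,0]],[[0,-0.07,0.2],[0,0,0]],[[0,-0.14,0.3],[0,0,0]],[[0,-0.24,0.4],[0,0,0]],[[0,-0.3,0.48],[0,0,0]],[[0,-0.36,0.56],[0,0,0]],[[0,-0.41,0.64],[0,0,0]],[[0,-0.46,0.72],[0,0,0]],[[0,-0.51,0.79],[0,0,0]],[[0,-0.55,0.86],[0,0,0]]]'
python3 - <<'E'
from h import *
o=manip.get_obs();d=o['position']-[.5027,-.1079,0];print('x,y,z',d@[.966,.258,0],d@[-.258,.966,0],d[2],o['ft_force'])
E
```

```text
clock: 14.25
position: [0.5268, -0.1925, 0.207]
ee_rot: [-0.129, 0.992, -0.0, 0.001]
ft_force: [-0.6, 1.3, 7.0]
grip_width: -0.005
grasp_force: 3.8
x,y,z 0.0014168037003380561 -0.08792436249052381 0.20696847089952364 [-0.64749638  1.26720943  6.96403486]
```

```bash
python3 -m inch '[[[0,-0.02,0.04],[0,0,0]],[[0,-0.04,0.08],[0,0,0]],[[0,-0.05,0.12],[0,0,0]],[[0,-0.07,0.16],[0,0,0]],[[0,-0.08,0.2],[0,0,0]],[[0,-0.09,0.24],[0,0,0]],[[0,-0.1,0.28],[0,0,0]],[[0,-0.11,0.32],[0,0,0]],[[0,-0.12,0.36],[0,0,0]],[[0,-0.13,0.4],[0,0,0]]]'
python3 -m inch '[[[0,0,0.02],[0,0,0]],[[0,-0.01,0.04],[0,0,0]],[[0,-0.01,0.05],[0,0,0]],[[0,-0.01,0.06],[0,0,0]],[[0,-0.02,0.07],[0,0,0]],[[0,-0.02,0.08],[0,0,0]],[[0,-0.02,0.09],[0,0,0]],[[0,-0.02,0.1],[0,0,0]],[[0,-0.02,0.1],[0,0,0]],[[0,-0.02,0.1],[0,0,0]]]'
```

```text
clock: 15.25
position: [0.529, -0.2027, 0.1745]
ee_rot: [-0.129, 0.992, -0.0, 0.001]
ft_force: [0.7, -1.1, 4.0]
grip_width: 0.002
grasp_force: 1.7
clock: 16.25
position: [0.5289, -0.2035, 0.1664]
ee_rot: [-0.129, 0.992, 0.0, -0.0]
ft_force: [-1.4, 1.3, 2.0]
grip_width: -0.003
grasp_force: 0.9
```

```bash
python3 -m inch '[[[0,0,0.01],[0,0,0]],[[0,0,0.02],[0,0,0]],[[0,0,0.03],[0,0,0]],[[0,0,0.04],[0,0,0]],[[0,0,0.05],[0,0,0]],[[0,0,0.05],[0,0,0]],[[0,0,0.05],[0,0,0]],[[0,0,0.05],[0,0,0]],[[0,0,0.05],[0,0,0]],[[0,0,0.05],[0,0,0]]]'
```

```text
clock: 17.25
position: [0.529, -0.2037, 0.1625]
ee_rot: [-0.129, 0.992, 0.0, 0.0]
ft_force: [0.4, -0.1, 1.8]
grip_width: 0.003
grasp_force: 0.7
```

```bash
python3 -m inch '[[[0,0,0.01],[0,0,0]],[[0,0,0.02],[0,0,0]],[[0,0,0.03],[0,0,0]],[[0,0,0.04],[0,0,0]],[[0,0,0.05],[0,0,0]],[[0,0,0.05],[0,0,0]],[[0,0,0.05],[0,0,0]],[[0,0,0.05],[0,0,0]],[[0,0,0.05],[0,0,0]],[[0,0,0.05],[0,0,0]]]'
```

```text
clock: 18.25
position: [0.5289, -0.2035, 0.1584]
ee_rot: [-0.129, 0.992, 0.0, -0.0]
ft_force: [0.8, 0.3, 0.4]
grip_width: -0.001
grasp_force: 0.3
```

```bash
python3 -m inch '[[[0,0,0.01],[0,0,0]],[[0,0,0.02],[0,0,0]],[[0,0,0.03],[0,0,0]],[[0,0,0.04],[0,0,0]],[[0,0,0.05],[0,0,0]],[[0,0,0.05],[0,0,0]],[[0,0,0.05],[0,0,0]],[[0,0,0.05],[0,0,0]],[[0,0,0.05],[0,0,0]],[[0,0,0.05],[0,0,0]]]'
```

```text
clock: 19.25
position: [0.529, -0.2036, 0.1545]
ee_rot: [-0.129, 0.992, 0.0, 0.0]
ft_force: [-0.9, -0.3, -0.5]
grip_width: 0.002
grasp_force: 0.0
```

```bash
python3 -m inch '[[[0,0,0.01],[0,0,0]],[[0,0,0.02],[0,0,0]],[[0,0,0.03],[0,0,0]],[[0,0,0.03],[0,0,0]],[[0,0,0.03],[0,0,0]],[[0,0,0.03],[0,0,0]],[[0,0,0.03],[0,0,0]],[[0,0,0.03],[0,0,0]],[[0,0,0.03],[0,0,0]],[[0,0,0.03],[0,0,0]]]'
```

```text
clock: 20.25
position: [0.529, -0.2036, 0.1521]
ee_rot: [-0.129, 0.992, 0.0, 0.0]
ft_force: [0.1, -0.5, -0.3]
grip_width: 0.002
grasp_force: 0.0
```

```bash
python3 -m inch '[[[0,0,0.01],[0,0,0]],[[0,0,0.02],[0,0,0]],[[0,0,0.03],[0,0,0]],[[0,0,0.04],[0,0,0]],[[0,0,0.04],[0,0,0]],[[0,0,0.04],[0,0,0]],[[0,0,0.04],[0,0,0]],[[0,0,0.04],[0,0,0]],[[0,0,0.04],[0,0,0]],[[0,0,0.04],[0,0,0]]]'
```

```text
clock: 21.25
position: [0.529, -0.2036, 0.1489]
ee_rot: [-0.129, 0.992, 0.0, 0.0]
ft_force: [0.6, 0.6, 0.2]
grip_width: 0.003
grasp_force: 0.0
```

```bash
python3 -m inch '[[[0,0,0.01],[0,0,0]],[[0,0,0.02],[0,0,0]],[[0,0,0.03],[0,0,0]],[[0,0,0.03],[0,0,0]],[[0,0,0.03],[0,0,0]],[[0,0,0.03],[0,0,0]],[[0,0,0.03],[0,0,0]],[[0,0,0.03],[0,0,0]],[[0,0,0.03],[0,0,0]],[[0,0,0.03],[0,0,0]]]'
```

```text
clock: 22.25
position: [0.529, -0.2036, 0.1465]
ee_rot: [-0.129, 0.992, 0.0, 0.0]
ft_force: [1.1, 0.3, 2.1]
grip_width: 0.002
grasp_force: 1.1
```

Contact has come back after the load faded, so this is the firm stop. I'll press a little into it.

```bash
python3 -m inch '[[[0,0,0.01],[0,0,0]],[[0,0,0.02],[0,0,0]],[[0,0,0.03],[0,0,0]],[[0,0,0.03],[0,0,0]],[[0,0,0.03],[0,0,0]],[[0,0,0.03],[0,0,0]],[[0,0,0.03],[0,0,0]],[[0,0,0.03],[0,0,0]],[[0,0,0.03],[0,0,0]],[[0,0,0.03],[0,0,0]]]'
```

```text
clock: 23.25
position: [0.5292, -0.2037, 0.1447]
ee_rot: [-0.129, 0.992, 0.0, 0.0]
ft_force: [-1.5, 0.6, 9.7]
grip_width: -0.0
grasp_force: 4.4
```

That is the stop, at about 10 N. I'll let go, rise and look.

```bash
python3 -m inch '[[[0,0,-0.03],[0,0,0]],[[0,0,-0.06],[0,0,0]],[[0,0,-0.1],[0,0,0]],[[0,0,-0.2],[0,0,0]],[[0,0,-0.3],[0,0,0]],[[0,0,-0.4],[0,0,0]],[[0,0.05,-0.5],[0,0,0]],[[0.1,0.1,-0.6],[0,0,0]],[[0.2,0.15,-0.7],[0,0,0]],[[0.3,0.2,-0.8],[0,0,0]]]'
python3 - <<'E'
from h import *
o=manip.get_obs();print(o['position'],o['ft_force'])
a=manip.camera('wrist')[:,:,::-1]
b=manip.camera('scene')[140:270,265:365,::-1];b=cv2.resize(b,None,fx=3,fy=3,interpolation=2)
c=np.zeros((420,800,3),np.uint8);c[:,:500]=a[:,:500];c[:390,500:]=b;cv2.imwrite('pics/c3.png',c)
E
```

```text
clock: 24.25
position: [0.5014, -0.194, 0.2088]
ee_rot: [-0.129, 0.992, 0.0, 0.0]
ft_force: [1.0, 0.1, 0.0]
grip_width: -0.006
grasp_force: 0.0
[ 0.5014072  -0.1939667   0.20884988] [1.03070654 0.07698582 0.00787175]
```

View pics/c3.png

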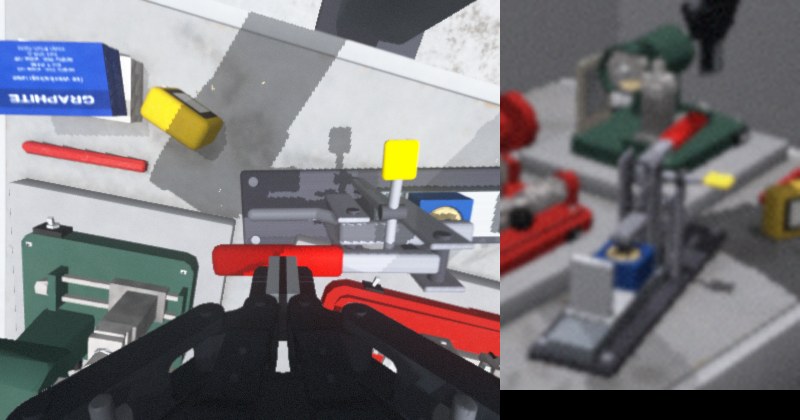

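The handle lies level with nothing touching it, and the jaw is down on the plug, so the pliers are locked. The pad is at (401,159) in the wrist view.

```bash
python3 - <<'E'
from h import *
np.set_printoptions(precision=4,suppress=True)
o=manip.get_obs();p=plane(ray('wrist',(401,159),o),.127);print(p)
M=R.from_quat(o['ee_rot']).as_matrix();d=p-o['position'];print((M.T@d)/.08)
for q in((384,140),(417,180)):print(M.T@(plane(ray('wrist',q,o),.127)-o['position'])/.08)
E
```

```text
[ 0.4346 -0.1245  0.127 ]
[0.5899 1.0573 1.0304]
[0.7554 0.89   1.03  ]
[0.3999 1.2239 1.0308]
```

```bash
python3 -m inch '[[[0.15,0.2,0],[0,0,0]],[[0.3,0.4,0],[0,0,0]],[[0.45,0.6,0],[0,0,0]],[[0.6,0.8,0],[0,0,0]],[[0.63,1,0.1],[0,0,0]],[[0.63,1,0.3],[0,0,0]],[[0.63,1,0.5],[0,0,0]],[[0.63,1,0.7],[0,0,0]],[[0.63,1,0.85],[0,0,0]],[[0.63,1,0.92],[0,0,0]]]'
python3 -m inch '[[[0,0,0.02],[0,0,0]],[[0,0,0.04],[0,0,0]],[[0,0,0.06],[0,0,0]],[[0,0,0.08],[0,0,0]],[[0,0,0.1],[0,0,0]],[[0,0,0.12],[0,0,0]],[[0,0,0.14],[0,0,0]],[[0,0,0.16],[0,0,0]],[[0,0,0.16],[0,0,0]],[[0,0,0.16],[0,0,0]]]'
```

```text
clock: 25.35
position: [0.4322, -0.1297, 0.1335]
ee_rot: [-0.129, 0.992, 0.0, -0.001]
ft_force: [-1.7, -0.9, 1.9]
grip_width: -0.0
grasp_force: 1.1
clock: 26.35
position: [0.4326, -0.1299, 0.1217]
ee_rot: [-0.129, 0.992, -0.0, 0.0]
ft_force: [-2.0, -0.7, 2.5]
grip_width: 0.0
grasp_force: 1.7
```

```bash
cat > red.py <<'E'
from h import *
m=manip.camera('scene')[140:200,300:345].astype(int);k=(m[...,0]>150)&(m[...,1]<70)&(m[...,2]<70)
r,c=np.nonzero(k);print('red',k.sum(),'rows',r.min()+140,r.max()+140,'cols',c.min()+300,c.max()+300)
E
python3 -m inch '[[[0,0,0.02],[0,0,0]],[[0,0,0.04],[0,0,0]],[[0,0,0.06],[0,0,0]],[[0,0,0.06],[0,0,0]],[[0,0,0.06],[0,0,0]],[[0,0,0.06],[0,0,0]],[[0,0,0.06],[0,0,0]],[[0,0,0.06],[0,0,0]],[[0,0,0.06],[0,0,0]],[[0,0,0.06],[0,0,0]]]'; python3 red.py
```

```text
clock: 27.35
position: [0.4326, -0.1298, 0.1169]
ee_rot: [-0.129, 0.992, 0.0, 0.0]
ft_force: [-0.1, -0.4, 3.7]
grip_width: 0.0
grasp_force: 1.6
red 172 rows 146 172 cols 316 328
```

```bash
python3 -m inch '[[[0,0,0.02],[0,0,0]],[[0,0,0.04],[0,0,0]],[[0,0,0.06],[0,0,0]],[[0,0,0.06],[0,0,0]],[[0,0,0.06],[0,0,0]],[[0,0,0.06],[0,0,0]],[[0,0,0.06],[0,0,0]],[[0,0,0.06],[0,0,0]],[[0,0,0.06],[0,0,0]],[[0,0,0.06],[0,0,0]]]'; python3 red.py
```

```text
clock: 28.4
position: [0.4323, -0.1298, 0.112]
ee_rot: [-0.129, 0.992, 0.0, -0.0]
ft_force: [-2.4, -0.1, 3.4]
grip_width: 0.003
grasp_force: 2.1
red 169 rows 146 172 cols 316 328
```

The handle is already back up (red rows 146-172, as at the start). I'll retreat and check.

```bash
python3 -m inch '[[[0,0,-0.05],[0,0,0]],[[0,0,-0.1],[0,0,0]],[[0,0,-0.15],[0,0,0]],[[0,0,-0.25],[0,0,0]],[[0,0,-0.35],[0,0,0]],[[0,0,-0.5],[0,0,0]],[[0,0,-0.65],[0,0,0]],[[0,0,-0.8],[0,0,0]],[[0,0,-0.9],[0,0,0]],[[0,0,-1],[0,0,0]]]'
python3 -m inch '[[[0,0.1,-0.1],[0,0,0]],[[0,0.2,-0.2],[0,0,0]],[[0,0.3,-0.3],[0,0,0]],[[0,0.4,-0.4],[0,0,0]],[[0,0.5,-0.5],[0,0,0]],[[0,0.6,-0.6],[0,0,0]],[[0,0.7,-0.6],[0,0,0]],[[0,0.8,-0.6],[0,0,0]],[[0,0.9,-0.6],[0,0,0]],[[0,1,-0.6],[0,0,0]]]'
python3 - <<'E'
from h import *
a=manip.camera('wrist')[:,:,::-1]
b=manip.camera('scene')[140:270,265:365,::-1];b=cv2.resize(b,None,fx=3,fy=3,interpolation=2)
c=np.zeros((420,800,3),np.uint8);c[:,:500]=a[:,:500];c[:390,500:]=b;cv2.imwrite('pics/c4.png',c)
E
```

```text
clock: 29.45
position: [0.4326, -0.1298, 0.1929]
ee_rot: [-0.129, 0.992, 0.0, 0.0]
ft_force: [-0.6, -0.0, 0.1]
grip_width: 0.004
grasp_force: 0.0
clock: 30.45
position: [0.4117, -0.0518, 0.2397]
ee_rot: [-0.129, 0.992, 0.0, -0.0]
ft_force: [-0.1, 0.6, 0.2]
grip_width: 0.002
grasp_force: 0.0
```

View pics/c4.png

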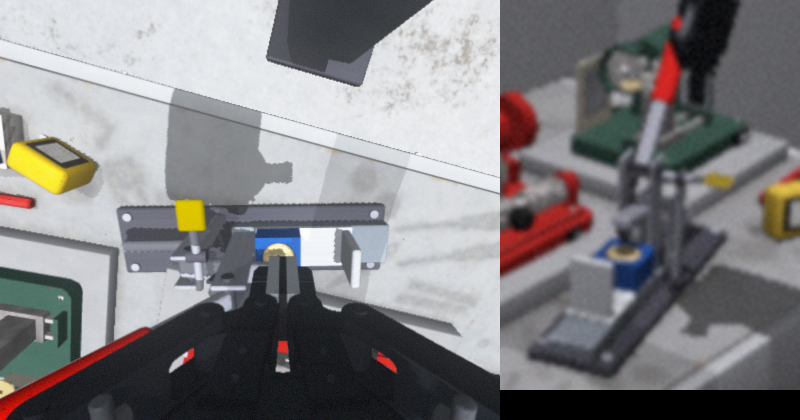

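The handle is up, the lever is back at rest with its pad at (190,215), the jaw is open and the tape measure is where it was. Force reads zero, so I'm handing in.

```bash
python3 -c "
from workcell import manip
print(manip.hand_in())"
```

```text
the job is handed in; nothing more can be done
None
```

I handed the job in at about 30.5 s: carriage pushed to its stop (a 67 N bump on the stop, under the 120 N limit), pliers locked and staying shut when I let go, then sprung open with the lever (readings up to about 10 N on the handle and 4 N on the lever); plug flushness was not measured, and the caliper, padlock and loose cylinder were not re-checked at the end.

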